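# Load and level the tool-holder balance rack

## Task

Hang the three tool holders by their flanges, well inside the forks of the balance rack, alternating sides: first a small one on the left arm, then the large one on the right, then the other small one in the free left fork. Let each holder down with the bar until the bar carries it, so that the bar never swings free and slams and no holder falls. Then push the poise along the bar until the bar, left alone, rests level; leave the other things on the bench where they are.

Things in the scene. Friction and masses are not known exactly. Their poses are not given: they have to be found in the camera images.
- small_a_shank (a point): One small steel tool holder, upright, 102 mm tall; from below: dark nut 36 mm across, 36 tall; neck 20 across, 26 tall; flange 44 across, 8 thick (underside 62 above the foot); round shank 28 across, 32 tall, to grasp. About 0.3 kg, give or take 12 percent. This point: centre of the shank, half-way up it, 24 mm above the flange's underside; z up the shank.
- small_a_flange (a point): The same small holder. This point: centre of the flange's underside, the face that rests on a fork.
- small_b_shank (a point): The other small tool holder, of exactly the same shape and sizes as the first and also about 0.3 kg, give or take 12 percent. This point: centre of the shank, half-way up it, 24 mm above the flange's underside; z up the shank.
- small_b_flange (a point): The same other small holder. This point: centre of the flange's underside, the face that rests on a fork.
- large_shank (a point): The large steel tool holder, upright, 106 mm tall; from below: dark nut 52 mm across, 40 tall; neck 30 across, 26 tall; flange 58 across, 8 thick (underside 66 above the foot); round shank 40 across, 32 tall, to grasp. About 0.6 kg, give or take 12 percent. This point: centre of the shank, half-way up it, 24 mm above the flange's underside; z up the shank.
- large_flange (a point): The large holder. This point: centre of the flange's underside, the face that rests on a fork.
- small_a: The first small holder; origin at the centre of its foot, z up. Its nut is wider than a fork slot: it enters from the front, neck in the slot and flange above the tines, then is lowered until the flange rests.
- small_b: The second small holder; origin at the centre of its foot, z up.
- large: The large holder; origin at the centre of its foot, z up.
- fork_left_outer (a point): Outer small-holder fork, left arm of the rack, 190 mm from the pivot: two tines 8 mm thick, 9 wide, 48 long, towards the robot, open at that end; slot 26 wide; slot's end 14 mm beyond this point, tine tips 34 mm this side of it. Point: where the flange's underside centre belongs, level with the tops of tines and bar; x into the slot, y left along the bar; tilts with the bar.
- fork_left_inner (a point): Inner fork on the left arm, same as the outer one, 90 mm from the pivot. Point: where the flange's underside centre belongs, level with the tops of tines and bar; x into the slot, y left along the bar; tilts with the bar.
- fork_right (a point): The only fork on the right arm, for the large holder, 140 mm from the pivot: slot 37 mm wide, ending 20 mm beyond this point; tine tips 28 mm this side of it; otherwise like the others. Point: where the flange's underside centre belongs, level with the tops of tines and bar; x into the slot, y left along the bar; tilts with the bar.
- bar (a joint): Tilt of the rack's bar (steel, 450 by 16 by 12 mm; pivot level with its top, 200 mm above the bench), rad; 0 level, positive left end up; stops at -0.14 and +0.14. Damped, centred by a soft spring (1.5 N m/rad): it rests level only when balanced. At nominal weights it balances with the poise near the middle.
- poise (a joint): Position in m of the poise along the bar, 0 at the pivot, positive to the left, from -0.05 to +0.05. It slides with about 2 N of friction and stays where left. 10 mm of travel changes the resting tilt by about 0.033 rad: moving it left lowers the left end.
- poise_top (a point): Top centre of the poise's upright round post (16 mm across, 58 tall) on a dark block (0.55 kg, 30 by 24 mm) astride the bar near the pivot. It is 66 mm above the bar's top, 26 mm above hung holders, so it can be pushed sideways over them; tilts with the bar. Pushing also tips the bar: true balance shows only when nothing touches it.
- collet: Bystander: loose steel collet, 36 mm tall, 32 mm wide, among the holders; origin at its foot.
- setting_ring: Bystander: steel ring, 52 mm across, 16 mm tall, among the holders; origin under its centre.
- spanner: Bystander: spanner about 170 mm long lying at the left.
- brush: Bystander: brush about 180 mm long lying at the right.
Mind the look-alikes: they are no part of the job. Leave any orange, pink or purple look-alike of the small_a alone.

How it is judged:
By the outcome, as a careful person would: the job done as asked, in the order asked, and still so for the second after the job is handed in, with the robot touching nothing.
It also fails if it takes over 72 s, if anything falls off the work surface, if the arm or the gripper's body presses on something with over 40 N, if the wrist force passes 120 N, or if a joint passes its speed limit or range.

## Robot

A 6-joint arm with a two-finger parallel gripper is mounted at the origin on the work surface. World frame = base frame: x ahead of the robot, y to its left, z up, the work surface at z = 0. Lengths are in mm, angles in rad, forces in N, time in s.
With the tool pointing down it reaches from about 275 to 850 mm from the base axis. Payload 5.2 kg.
Tool frame: the origin (TCP) lies midway between the tips of the shut fingers; the grasp point (between the pads) lies 19 mm behind it; z points along the fingers, y is the line along which they close (so a half turn about z gives the same grasp; the last joint's range is limited). The gripper opens to 85 mm and grips with 20 to 120 N. Pads are 22 mm wide; open, the fingers measure 114 mm over their backs; the gripper's body (76 mm by 85 mm) begins 54 mm behind the grasp point. The pads swing forward as they close: fully open they stand 13 mm farther back than shut.
Start: joints at [1.022, 0.259, 1.535, -0, 1.348, -0.203], TCP at [186.401, 517.455, 231.31] pointing down, gripper open.
Joint ranges: [-3.14, 3.14], [-0.91, 2.08], [0.19, 2.58], [-1.22, 4.36], [0.22, 2.71], [-3.12, 3.12]. Speed limits (rad/s): [2.57, 2.57, 3.14, 3.14, 3.14, 3.14].

## Interface

Orientations are given as a unit quaternion [w, x, y, z].
In Python, from rig import robot gives the robot as it stands. Calls block until the motion is done:
- robot.goto(position, orientation): joint-space move of the TCP to a pose.
- robot.move_l(position, rotation=None, vel=150, f_stop=None): straight line of the TCP; rotation=None keeps the orientation; vel is the mean speed in mm/s. With f_stop (N) it stops when the force on the tool has changed by that much, and returns True; else False.
- robot.goto_joints(angles): joint-space move.
- robot.gripper_to(opening, f_grip=None): finger opening in mm; f_grip is the grip in N (None keeps the last); returns when the fingers have stopped.
- robot.sleep(seconds).
- robot.inverse_kinematics(position, orientation): joint angles nearest the present ones, or None.
- robot.read_state(): the state.
- robot.capture(name): name is "side" or "top"; returns (picture, depth): 400x640x3 uint8, blue, green, red; 400x640 float32, mm along the optical axis (not along the pixel's ray), 0 where there is no reading.
- robot.camera_model(name): a dict with "fov_y" (degrees; the focal length in pixels is half the picture's height over the tangent of half this angle, whatever the lens; pixels are square), "cx", "cy" (the principal point, pixels), "distortion" ([k1, k2, p1, p2, k3] as OpenCV has them; the pictures are not rectified), "rvec" (rotation vector, rad) and "tvec" (3), from world to camera coordinates, as OpenCV has them. Camera axes: x right, y down, z forward; pixel columns grow to the right and rows downward; lengths in mm; the calibration is good to about 2 mm. A picture is of the moment at which its call begins. camera_model takes no time and is no camera call.
A pose or a line that the arm cannot do raises robot.PlanningError and nothing moves.
- robot.sign_off(): hands the job in; it is judged then, once.
The state is a dict: "time_s": time; "joint_pos": joint angles; "joint_velocities": joint speeds; "effort": joint torques, N m; "ee_pos": TCP position; "tool_rot": TCP orientation; "force": force on the tool from outside, world axes, zero at the start; "wrist_torque": the same for the moment, N m; "finger_gap": finger opening in mm; "grip_force": force on a finger pad.
Only numpy, scipy, OpenCV 4.12 (cv2) and the standard library are available. Lean on these libraries where they do the work, as an engineer would, in place of code of your own. Each camera call takes 0.05 s, during which the arm holds its last target. There are 200 camera calls.

## Working session

There is one attempt and no reset: what is moved stays moved. The work goes in short steps, each a Python script; the robot and the scene stay as the last script left them, time stands still between calls to the robot, and variables do not carry over. Pictures are saved under pics/ and viewed, at most 10 in all, crops included, and the job is handed in when it is done.

```bash
mkdir -p pics; ls; cat > h.py <<'E'
import numpy as np, cv2
from rig import robot
def cam(n):
    m=robot.camera_model(n); f=200/np.tan(np.radians(m["fov_y"])/2)
    K=np.array([[f,0,m["cx"]],[0,f,m["cy"]],[0,0,1]]); R=cv2.Rodrigues(np.array(m["rvec"],float))[0]
    return K,np.array(m["distortion"],float),R,np.array(m["tvec"],float).ravel()
def ray(n,uv):
    K,D,R,t=cam(n); p=cv2.undistortPoints(np.array([[uv]],float),K,D)[0,0]
    return -R.T@t, R.T@np.array([p[0],p[1],1])
def onz(n,uv,z):
    o,d=ray(n,uv); return o+d*(z-o[2])/d[2]
def cloud(n,dep):
    K,D,R,t=cam(n); v,u=np.mgrid[0:400,0:640]
    p=cv2.undistortPoints(np.stack([u,v],-1).reshape(-1,1,2).astype(float),K,D)[:,0]
    P=np.c_[p,np.ones(len(p))]*dep.reshape(-1,1); P=(P-t)@R; P[dep.ravel()==0]=np.nan
    return P.reshape(400,640,3)
def proj(n,P):
    K,D,R,t=cam(n); return cv2.projectPoints(np.array(P,float).reshape(-1,1,3),cv2.Rodrigues(R)[0],t,K,D)[0][:,0]
E
python3 - <<'E'
from h import *
for n in("side","top"):
    p,d=robot.capture(n); cv2.imwrite(f"pics/{n}0.png",p); np.save(f"{n}0.npy",d)
    K,D,R,t=cam(n); print(n,-R.T@t,R[2],K[0,0],D)
s=robot.read_state(); print(s["tool_rot"],s["time_s"],s["force"],s["finger_gap"])
E
```

```text
pics
side [ -45.43828025 -744.00611206  856.58272221] [ 0.47485489  0.65162969 -0.59151634] 492.9697765435948 [-0.15111794  0.          0.          0.          0.        ]
top [ 416.86787268   13.61205381 1112.88820297] [ 0.08654998 -0.0393223  -0.99547117] 395.4103130210805 [-0.08683714  0.          0.          0.          0.        ]
[-3.32086206e-04  1.72029778e-01  9.85091369e-01 -7.99776033e-04] 0.1 [ 0.58153817 -0.1243291   0.39127163] 85.57264391235566
```

View pics/top0.png

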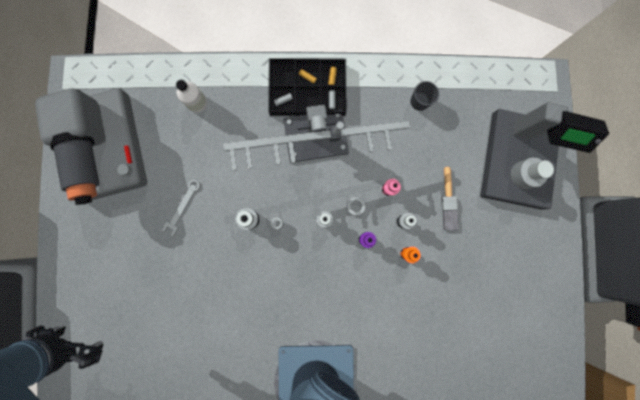

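View pics/side0.png

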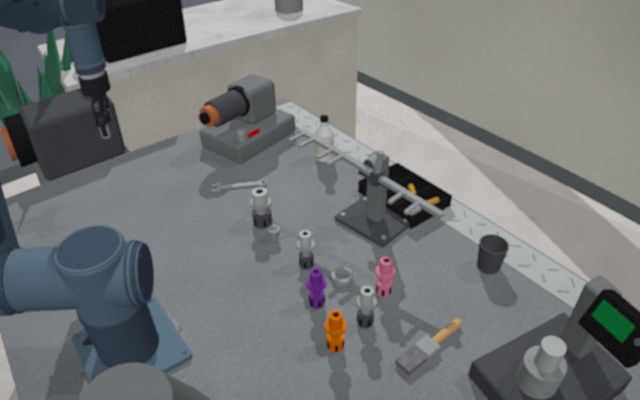

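Candidates, as top-view pixels: gray large holder (246,218), gray small holders (325,219) and (407,221). Look-alikes are purple (368,240), orange (411,255) and pink (392,187). The collet (277,223) and ring (355,206) are also grey but short. I choose the three gray holders. The rack bar runs from (225,147) to (408,125).

```bash
python3 - <<'E'
from h import *
d=np.load("top0.npy"); C=cloud("top",d); p=cv2.imread("pics/top0.png")
ds=np.load("side0.npy"); S=cloud("side",ds)
print("bench z top/side",np.nanmedian(C[270:300,200:300,2]),np.nanmedian(S[250:300,180:230,2]))
for nm,(u,v),h,L in(("large",(246,218),106,66),("s1",(325,219),102,62),("s2",(407,221),102,62)):
    q=onz("top",(u,v),h)[:2]
    for n,X in(("top",C),("side",S)):
        P=X.reshape(-1,3); m=(np.linalg.norm(P[:,:2]-q,axis=1)<45)
        A=P[m&(P[:,2]>h-8)]; F=P[m&(P[:,2]>L)&(P[:,2]<L+12)]
        r=cv2.minEnclosingCircle(A[:,:2].astype(np.float32)) if len(A) else None
        print(nm,n,q.round(1),len(A),A.mean(0).round(1),r, np.median(A[:,2]).round(1))
for n,X in(("top",C),("side",S)):
    P=X.reshape(-1,3); m=(P[:,0]>450)&(P[:,0]<750)&(abs(P[:,1])<330)&(P[:,2]>150)&(P[:,2]<300)
    A=P[m]; print(n,len(A),A.min(0),A.max(0))
    for a in range(-260,300,20):
        B=A[(A[:,1]>=a)&(A[:,1]<a+20)]
        if len(B): print(a,len(B),B.min(0).round(),B.max(0).round(),np.median(B,0).round())
a=cv2.resize(p[100:240,210:430],None,fx=3.6,fy=3.6,interpolation=cv2.INTER_CUBIC); cv2.imwrite("pics/c1.png",a)
E
```

```text
bench z top/side -0.9897459354660071 1.9636086188086885
large top [450.7 175.3] 194 [450.5 180.1 104.8] ((450.57598876953125, 181.1952667236328), 20.301130294799805) 104.8
large side [450.7 175.3] 146 [448.9 176.6 106.4] ((451.85406494140625, 179.99913024902344), 21.247055053710938) 107.3
s1 top [447.3 -25.3] 88 [448.8 -24.8 101. ] ((448.6880798339844, -25.114797592163086), 13.758843421936035) 101.1
s1 side [447.3 -25.3] 105 [447.8 -27.4 102.2] ((449.43365478515625, -25.685707092285156), 14.71249771118164) 103.1
s2 top [ 440.8 -237.4] 94 [ 442.8 -245.7  101. ] ((442.21490478515625, -245.8858184814453), 14.351668357849121) 101.1
s2 side [ 440.8 -237.4] 148 [ 441.2 -248.7  102.4] ((443.40972900390625, -247.61898803710938), 15.160900115966797) 103.2
top 2563 [ 557.90361524 -231.11219471  150.45855008] [713.27616419 210.35301096 263.98868326]
-240 30 [ 667. -231.  169.] [ 682. -220.  177.] [ 674. -225.  175.]
-220 54 [ 665. -219.  165.] [ 682. -200.  182.] [ 672. -210.  177.]
-200 57 [ 614. -200.  169.] [ 679. -180.  184.] [ 668. -190.  179.]
-180 116 [ 613. -180.  173.] [ 677. -160.  18
[... 1969 characters left out ...]
198.]
-20 176 [636. -20. 152.] [714.  -0. 222.] [655. -12. 210.]
0 91 [632.   0. 150.] [704.  20. 218.] [645.  11. 205.]
20 67 [628.  21. 151.] [675.  40. 209.] [636.  30. 204.]
40 118 [577.  40. 151.] [675.  60. 213.] [618.  52. 208.]
60 51 [578.  60. 202.] [644.  80. 216.] [627.  71. 210.]
80 114 [572.  80. 202.] [638. 100. 217.] [609.  88. 212.]
100 44 [614. 100. 204.] [634. 119. 218.] [621. 112. 215.]
120 47 [611. 120. 205.] [631. 140. 221.] [618. 129. 217.]
140 109 [563. 140. 207.] [629. 160. 223.] [601. 151. 219.]
160 46 [561. 160. 212.] [625. 180. 225.] [612. 172. 221.]
180 101 [556. 180. 213.] [624. 199. 228.] [592. 187. 224.]
200 19 [601. 200. 221.] [620. 211. 228.] [609. 204. 225.]
```

View pics/c1.png

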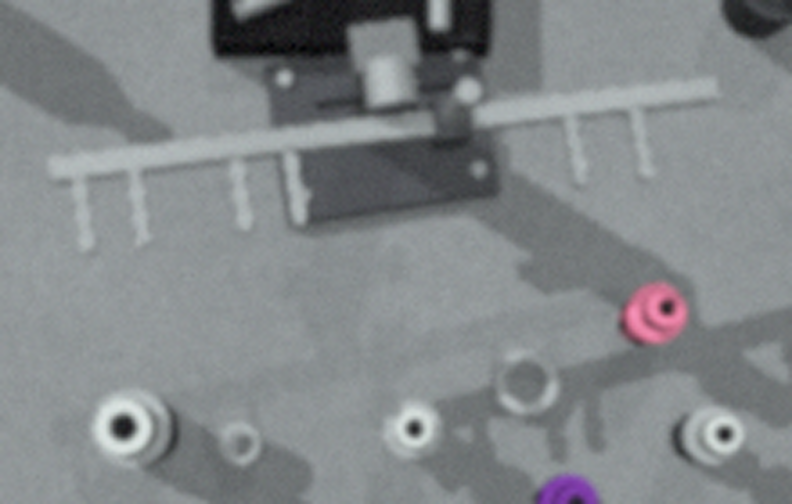

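The crop confirms three gray holders, at crop pixels (124,427), (414,428) and (724,434). The poise block and post sit right of the pivot at (453,115), and the left end of the bar is up. I'll refine the rack frame, then pick the middle small holder.

```bash
cat >> h.py <<'E'
from scipy.spatial.transform import Rotation as Ro
PIV=np.array([642.5,-10.3]); U=np.array([-.149,.9888]); U/=np.linalg.norm(U)
def setrack():
    global PIV,U
    try: a=np.load("rack.npy"); PIV,U=a[0],a[1]
    except OSError: pass
setrack()
def fr(th):
    s=np.array([U[1],-U[0],0]); y=np.r_[U*np.cos(th),np.sin(th)]; return s,y,np.cross(s,y)
def rq(th):
    s,y,n=fr(th); q=Ro.from_matrix(np.c_[-s,y,-n]).as_quat(); return np.r_[q[3],q[:3]]
def pt(a,b,c,th): # along slot a, along bar b, normal c, at tilt th
    s,y,n=fr(th); return np.r_[PIV,200]+a*s+b*y+c*n
def rackpts():
    out=[]
    for n in("top","side"):
        P=cloud(n,robot.capture(n)[1]).reshape(-1,3); v=P-np.r_[PIV,200]
        s,y,_=fr(0); out.append(np.c_[v@s,v@y,v[:,2]])
    return out
def tilt():
    r=[]
    for q in rackpts():
        b=q[:,1]; k=(abs(q[:,0])<5)&(abs(b)<222)&(abs(b)>60)&(abs(q[:,2])<50)
        for c in(-140,90,190): k&=abs(b-c)>32
        q=q[k]
        for _ in range(4):
            f=np.polyfit(q[:,1],q[:,2],1); e=q[:,2]-np.polyval(f,q[:,1]); q=q[abs(e)<2*e.std()+.5]
        r+=[np.arctan(f[0]),f[1],len(q)]
    return np.round(r,4)
def fz(k=8):
    return np.mean([(robot.sleep(.02),robot.read_state()["force"])[1] for _ in range(k)],0)
def t(): return round(robot.read_state()["time_s"],2)
def pick(xy,flange,opening=None,grip=50):
    x,y=xy
    robot.goto([x,y,250],rq(0)); 
    if opening: robot.gripper_to(opening)
    robot.move_l([x,y,flange+14],vel=180); f0=fz()
    robot.gripper_to(10,grip); gap=robot.read_state()["finger_gap"]; g=robot.read_state()["ee_pos"][2]-flange
    robot.move_l([x,y,flange+180],vel=200); f1=fz()
    print("gap",gap,"g",g,"dF",(f1-f0).round(2),"t",t()); return g
E
python3 - <<'E'
from h import *
top,side=rackpts()
P=[]
for q in(top,side):
    k=(abs(q[:,0])<14)&(abs(q[:,1])<226)&(abs(q[:,1])>50)&(abs(q[:,2]-.112*q[:,1])<10)
    q=q[k]; ctr=[]
    for a in range(-220,220,10):
        b=q[(q[:,1]>=a)&(q[:,1]<a+10)]
        if len(b)>8: ctr.append((a+5,(np.percentile(b[:,0],3)+np.percentile(b[:,0],97))/2))
    f=np.polyfit(*np.array(ctr).T,1); print("axis",f)
for nm,q in(("top",top),("side",side)):
    k=(q[:,0]<-18)&(q[:,0]>-50)&(abs(q[:,2]-.112*q[:,1])<12); q=q[k]
    for c,h in((190,17.5),(90,17.5),(-140,23)):
        m=[np.median(q[abs(q[:,1]-c-e)<8][:,1]) for e in(h,-h)]; print(nm,c,np.round(m,1),"mid",np.mean(m).round(1))
print("tilt",tilt())
p=[q[(q[:,2]>45)&(q[:,2]<80)&(abs(q[:,1])<70)&(abs(q[:,0])<25)] for q in(top,side)]
for q in p: print("post",len(q),np.median(q,0),q[:,2].max())
for xy,fl in(((449,-25.4),62),):
    g=pick(xy,fl)
    np.save("g.npy",g)
E
```

```text
axis [-0.00291516  0.17979338]
axis [-0.0016502  -0.17143627]
top 190 [205.8 170.9] mid 188.4
top 90 [106.   71.1] mid 88.6
top -140 [-116.6 -161.8] mid -139.2
side 190 [204.4 168.6] mid 186.5
side 90 [103.4  69.1] mid 86.2
side -140 [-118.2 -163.2] mid -140.7
tilt [ 1.0530e-01 -1.2064e+00  2.2200e+02  1.0390e-01  9.5480e-01  1.7300e+02]
post 50 [  0.44089103 -43.16279288  59.67610464] 64.11325721509695
post 66 [ -3.23341516 -44.29587422  58.38542836] 66.81797597089314
gap 26.524658512488145 g 14.270798494636963 dF [-0.11 -0.13 -3.3 ] t 5.4
```

```bash
python3 - <<'E'
from h import *
np.save("rack.npy",np.array([PIV-0.7*U,U])); setrack()
g=float(np.load("g.npy")); th=.105; b=190
robot.goto(pt(-105,b,g+10,th),rq(th)); f0=fz()
robot.move_l(pt(-22,b,g+10,th),vel=70); f1=fz()
print("enter dF",(f1-f0).round(2),"t",t())
for z in(6,3,1,0): pass
robot.move_l(pt(-22,b,g+1,th),vel=40); print((fz()-f1).round(2))
for x in(.05,0,-.05,-.10):
    robot.move_l(pt(-22,b,g,x),rq(x),vel=30); print(x,(fz(4)-f1).round(2),t())
print(tilt())
p,_=robot.capture("side"); cv2.imwrite("pics/s1.png",cv2.resize(p[90:270,240:480],None,fx=3,fy=3))
E
```

```text
enter dF [ 0.06  0.36 -0.01] t 7.79
[-0.2  -0.04  0.34]
0.05 [0.53 0.34 0.73] 8.9
0 [-0.49  0.2   1.07] 9.43
-0.05 [-0.66  0.64  1.37] 9.97
-0.1 [-0.8   0.91  1.73] 10.5
[-1.0020e-01 -1.0670e+00  2.0700e+02 -9.7900e-02  1.0481e+00  1.6000e+02]
```

View pics/s1.png

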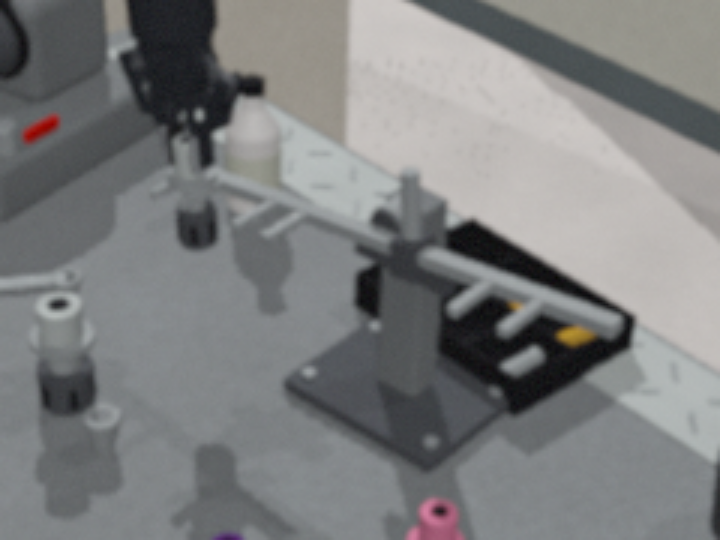

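The small holder's neck is in the outer left fork at about (195,190). The bar is following it down at -0.10, and there is no lateral force. I'll continue to the stop, release, and fetch the large holder.

```bash
python3 - <<'E'
from h import *
g=float(np.load("g.npy")); b=190
hit=robot.move_l(pt(-22,b,g,-.155),rq(-.14),vel=20,f_stop=4); print(hit,fz(4).round(2),tilt(),t())
robot.gripper_to(50); print("open",t())
th=-.14
robot.move_l(pt(-22,b,g+60,th),vel=150); print(tilt(),t())
g=pick((451.2,180.6),66,85,70); np.save("g.npy",g)
p,_=robot.capture("side"); cv2.imwrite("pics/s2.png",cv2.resize(p[90:270,200:460],None,fx=3,fy=3))
E
```

```text
True [-0.17  0.16  5.02] [-1.3980e-01 -1.4284e+00  2.1700e+02 -1.4190e-01  9.0910e-01  1.5300e+02] 11.25
open 11.6
[-1.4020e-01 -1.4165e+00  2.3900e+02 -1.3670e-01  1.2858e+00  1.6300e+02] 12.26
gap 38.21205783886591 g 14.592723718631277 dF [-0.33 -0.15 -5.61] t 16.16
```

View pics/s2.png

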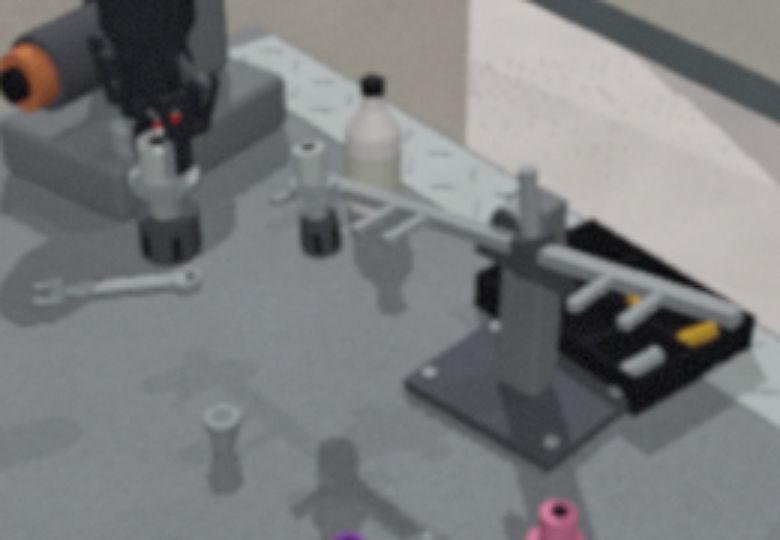

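The small holder hangs in the outer left fork at (310,190), with the bar at its stop. The large holder is held at (165,200). Next is the right fork.

```bash
python3 - <<'E'
from h import *
g=float(np.load("g.npy")); th=-.14; b=-140
robot.goto(pt(-115,b,g+10,th),rq(th)); f0=fz()
robot.move_l(pt(-28,b,g+10,th),vel=70); f1=fz()
print("enter dF",(f1-f0).round(2),"t",t())
robot.move_l(pt(-28,b,g+1,th),vel=40); print((fz()-f1).round(2))
for x in(-.09,-.04,0,.05,.10):
    robot.move_l(pt(-28,b,g,x),rq(x),vel=25); print(x,(fz(4)-f1).round(2),t())
print(tilt())
hit=robot.move_l(pt(-28,b,g,.16),rq(.14),vel=20,f_stop=5); print(hit,(fz(4)-f1).round(2),tilt(),t())
p,_=robot.capture("side"); cv2.imwrite("pics/s3.png",cv2.resize(p[90:270,260:500],None,fx=3,fy=3))
E
```

```text
enter dF [-0.3   0.47  0.01] t 19.19
[-0.55 -0.08  0.  ]
-0.09 [-0.31 -1.03  1.39] 20.24
-0.04 [ 0.41 -0.3   2.24] 20.74
0 [ 0.   -0.34  2.84] 21.18
0.05 [-0.19 -0.81  3.18] 21.68
0.1 [-0.18 -0.34  3.36] 22.18
[ 1.0030e-01 -1.3476e+00  1.3600e+02  1.0330e-01  1.1198e+00  1.4400e+02]
True [ 0.05 -0.39 10.36] [ 1.4150e-01 -1.2814e+00  1.3300e+02  1.4450e-01  1.2733e+00  1.5900e+02] 22.82
```

View pics/s3.png

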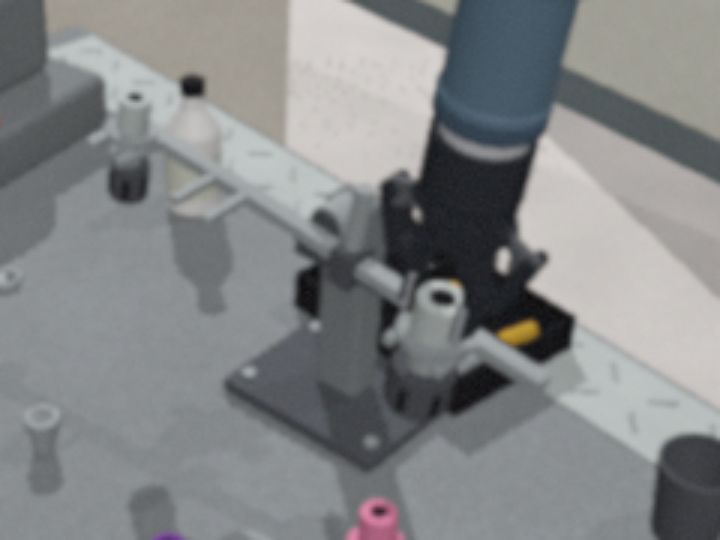

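The large holder is seated in the right fork at (425,345), with the bar on its right stop. I'll release it and fetch the last small holder.

```bash
python3 - <<'E'
from h import *
g=float(np.load("g.npy")); th=.14; b=-140
robot.gripper_to(62)
robot.move_l(pt(-28,b,g+60,th),vel=150); print(tilt(),t())
g=pick((442.8,-246.7),62,None,50); np.save("g.npy",g)
b=90; th=.14
robot.goto(pt(-105,b,g+10,th),rq(th)); f0=fz()
print(tilt(),t())
robot.move_l(pt(-22,b,g+10,th),vel=70); f1=fz(12); np.save("f1.npy",f1)
print("enter dF",(f1-f0).round(2),"t",t())
robot.move_l(pt(-22,b,g+1,th),vel=40); print((fz()-f1).round(2))
for x in(.13,.12,.11):
    robot.move_l(pt(-22,b,g,x),rq(x),vel=15); print(x,(fz(10)-f1).round(2),t())
print(tilt())
p,_=robot.capture("side"); cv2.imwrite("pics/s4.png",cv2.resize(p[90:270,260:500],None,fx=3,fy=3))
E
```

```text
[ 1.4150e-01 -1.1224e+00  1.3800e+02  1.4420e-01  1.5988e+00  1.5400e+02] 23.89
gap 26.794976745372423 g 14.64898577090905 dF [-0.16  0.45 -3.54] t 27.52
[  0.1422  -1.2994 135.       0.1496   1.9467 137.    ] 28.94
enter dF [-0.    0.03  0.07] t 30.48
[ 0.13 -0.16 -0.24]
0.13 [-0.21 -0.17  0.94] 31.43
0.12 [-0.12 -0.06  1.02] 31.84
0.11 [0.04 0.06 1.34] 32.26
[ 1.1430e-01 -5.0630e-01  1.5200e+02  1.1450e-01  1.7929e+00  1.3600e+02]
```

View pics/s4.png

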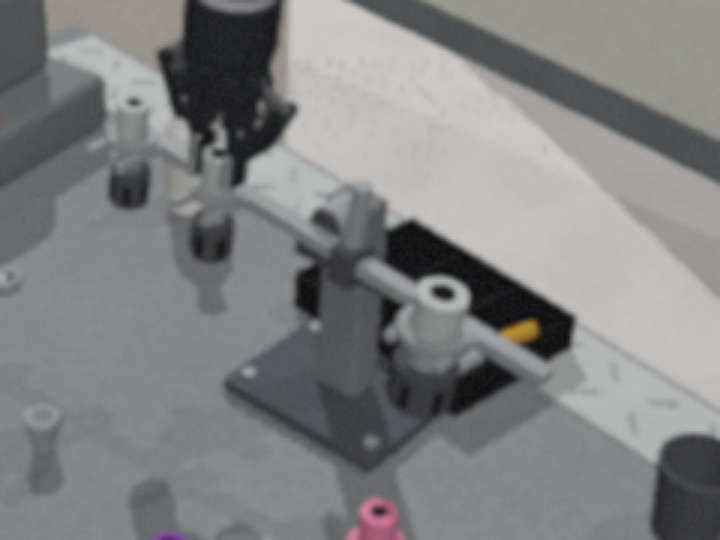

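The last small holder is in the inner fork at (212,195), partly carried. I'll keep lowering until the bar takes the full weight.

```bash
python3 - <<'E'
from h import *
g=float(np.load("g.npy")); f1=np.load("f1.npy"); b=90; x=.11
while x>-.13:
    x-=.012; robot.move_l(pt(-22,b,g,x),rq(x),vel=20); d=(fz(8)-f1)[2]; print(round(x,3),d.round(2),t())
    if d>3.3: break
print(tilt())
robot.gripper_to(50); print(tilt(),t())
robot.move_l(pt(-22,b,g+70,x),vel=150); robot.sleep(.4); print(tilt(),t())
robot.sleep(.4)
T=tilt(); print(T,t())
th=(T[0]+T[3])/2
for q in rackpts():
    q=q[(q[:,2]>45)&(q[:,2]<80)&(q[:,1]<15)&(q[:,1]>-75)&(abs(q[:,0])<25)]
    print("post",len(q),np.median(q,0),q[:,2].max())
p,_=robot.capture("top"); a=p[100:180,210:430]
p2,_=robot.capture("side"); a2=p2[90:230,260:500]
cv2.imwrite("pics/s5.png",np.vstack([cv2.resize(a,(720,262)),cv2.resize(a2,(576,336))[:, :576] if 0 else cv2.copyMakeBorder(cv2.resize(a2,(576,336)),0,0,0,144,cv2.BORDER_CONSTANT)]))
E
```

```text
0.098 1.23 32.79
0.086 1.41 33.17
0.074 1.93 33.56
0.062 2.2 33.94
0.05 1.83 34.33
0.038 2.2 34.71
0.026 2.78 35.09
0.014 2.52 35.48
0.002 3.02 35.86
-0.01 3.0 36.24
-0.022 3.25 36.62
-0.034 3.69 37.01
[-3.230e-02 -7.148e-01  1.710e+02 -3.400e-02  7.146e-01  1.240e+02]
[ 1.070e-02 -3.921e-01  1.550e+02  1.000e-02  9.715e-01  1.210e+02] 37.56
[ 2.3700e-02 -1.2860e+00  1.5800e+02  2.4000e-02  1.3064e+00  1.4300e+02] 38.67
[ 2.3900e-02 -1.2455e+00  1.7100e+02  2.7300e-02  1.2343e+00  1.4900e+02] 39.17
post 55 [ -0.19168025 -37.53015184  63.02017346] 66.87749474725456
post 71 [ -3.15007511 -38.90384399  59.79440877] 68.87493745561096
```

View pics/s5.png

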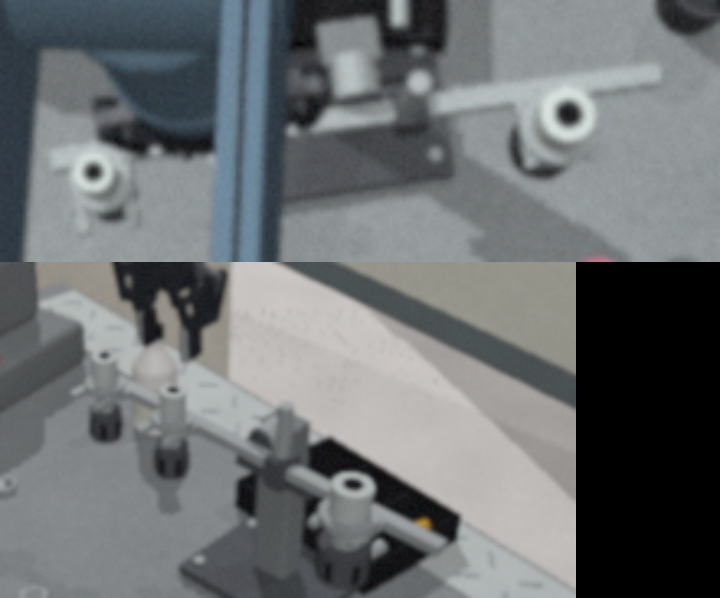

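All three holders hang in their forks (side crop (105,395), (172,430), (350,525)). The bar rests at +0.025, with the post at (418,80) in the top crop, b about -37 mm. The poise needs to go left about 7.7 mm.

```bash
python3 - <<'E'
from h import *
b=-37; q=rq(0)
robot.goto(pt(0,b,110,0),q); robot.gripper_to(42)
robot.move_l(pt(0,b,50,0),vel=120); f=fz(); print("down",robot.read_state()["finger_gap"],t(),tilt()[[0,3]])
hit=robot.move_l(pt(0,b+16,50,0),vel=25,f_stop=1.2)
s=robot.read_state(); c=(s["ee_pos"][:2]-PIV)@U; print(hit,"contact at",c,(fz(4)-f).round(2))
robot.move_l(pt(0,c+8,50,0),vel=20); print((fz(4)-f).round(2),tilt()[[0,3]])
robot.move_l(pt(0,c-4,50,0),vel=60); robot.sleep(.5); print(tilt()[[0,3]],t()); robot.sleep(.3); print(tilt()[[0,3]],t())
np.save("c.npy",c)
E
```

```text
down 41.99560207250032 41.01 [0.0241 0.0271]
True contact at -23.902581622140417 [ 0.18  0.13 -0.25]
[-0.41 -0.57  0.11] [-0.0156 -0.0136]
[0.0029 0.004 ] 43.4
[0.0041 0.0076] 43.8
```

```bash
python3 - <<'E'
from h import *
c=float(np.load("c.npy"))
robot.move_l(pt(0,c+9.3,50,0),vel=20)
robot.move_l(pt(0,c-4,50,0),vel=60); robot.sleep(1)
T=np.array([tilt()[[0,3]] for _ in range(4)]); print(T, T.mean(0)-[.0008,.003],t())
E
```

```text
[[-0.0003  0.0013]
 [-0.0003  0.0011]
 [-0.002   0.0022]
 [-0.0005 -0.0011]] [-0.001575 -0.002125] 46.39
```

```bash
python3 - <<'E'
from h import *
c=float(np.load("c.npy"))
robot.move_l(pt(0,c-4,120,0),vel=120)
robot.move_l(pt(-200,c-4,160,0),vel=200); robot.sleep(.5)
print(np.array([tilt()[[0,3]] for _ in range(4)]).mean(0),t())
p,_=robot.capture("side"); cv2.imwrite("pics/s6.png",cv2.resize(p[90:370,180:500],None,fx=2,fy=2))
E
```

```text
[-0.0013  -0.00195] 49.19
```

View pics/s6.png

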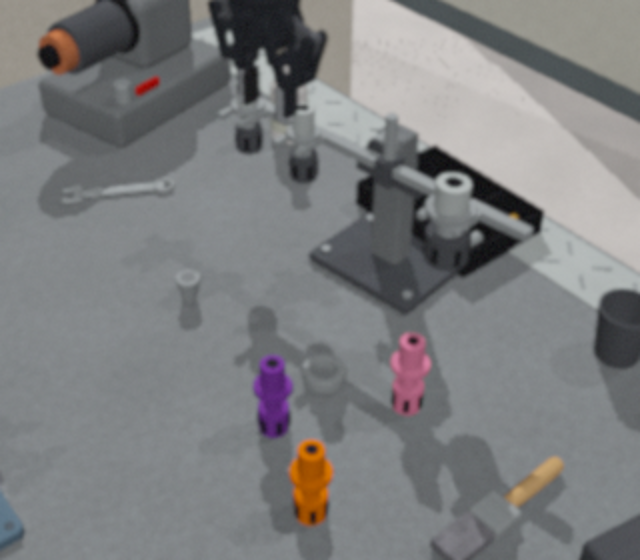

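All three holders hang at (248,125), (303,145) and (450,220), the bar is level to about 0.002 rad, and the bystanders have not moved.

```bash
python3 -c "
from h import *
print(robot.sign_off())"
```

```text
the job is handed in; nothing more can be done
None
```

The job is handed in at about 49 s: the three holders hang in their forks in the order asked (small outer left, large right, small inner left), and the bar rests level to about 0.002 rad. When I released the last small holder, the bar drifted about 0.06 rad back up to rest, without reaching a stop.

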